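Weigh a spare conveyor roller on the bench beam scale

TASK

Weigh the thick conveyor roller: lift it out of its wooden cradle and lay it gently, centred, in the two V saddles of the beam scale's pan, without dropping it. Then slide the counterpoise along the beam until the beam floats level by itself, with nothing touching it, and leave it so. Leave the slim roller and the other goods on the bench where they are.

Things in the scene. Friction and masses are not known exactly. Their poses are not given: they have to be found in the camera images.
- roller_mid (a point): Centre of the thick red roller to be weighed: a cylinder 50 mm in diameter, 120 mm long, plus a 14 mm thick steel spindle end standing out 12 mm at each end. Its x axis lies along the cylinder. Mass 0.37 to 0.68 kg, not known beforehand. It starts lying level in a wooden cradle, its centre 68 mm above the bench.
- cradle_a: Fixed wooden cradle of the thick roller; origin on the bench under its middle, x along the roller. Block 120 x 85 mm, 30 mm high, with two wooden V saddles 16 mm wide, 42 mm either side of the middle, tops about 60 mm above the bench. Between the saddles the roller's flanks are free down to the block.
- slim_roller_mid (a point): Centre of the slim red roller (32 mm in diameter, 120 mm long plus spindle ends), lying in another, equal cradle. Not to be weighed; leave it.
- scale: Grey fixed stand of the beam scale; origin on the bench below the pivot. Its y axis runs along the beam towards the pan, -y to the counterpoise. Pivot 120 mm above the bench between two cheeks, 24 mm wide along y, tops at 135 mm. Base plate 110 mm wide, y -270 to +170 mm. A guide loop round the beam's pointer stands at y = -250 mm, top at 166 mm; white marks on it show level.
- pan_seat (a point): Where the roller's centre lies once in the pan's saddles; moves with the beam. Level, it is 115 mm from the pivot along the scale's +y and 17 mm above it. The roller lies across the beam, its axis along this point's x. Pan plate 110 mm (x) by 84 mm, top 37 mm below. Two steel V saddles 10 mm wide at x = +-42 mm, tops 8 mm below, 30 mm to either side; between them fingers are free down to the plate.
- beam (a joint): Tilt of the beam, rad: 0 level, positive = pan up, stops at -0.10 and +0.10. Damped, weakly sprung to level, settles in 1 s. Near balance 10 mm of outward slide raises it about 0.06. True only while nothing touches beam, poise or roller (pushing outward also raises it). Empty it lies pan up; the roller sinks it to the pan-down stop until the counterpoise is moved. Level means within 0.03.
- poise (a joint): Place of the counterpoise along the beam in m, 0 to 0.14: 0 = its centre 60 mm from the pivot, growing outward (along -y of the scale, away from the pan). It starts between 0.012 and 0.045; balance lies between 0.05 and 0.12. It stays where it is left; a push of about 1.5 to 2 N along the beam slides it.
- poise_top (a point): Centre of the top face of the counterpoise: a dark steel block 40 mm long along the beam, 46 mm wide, 60 mm high, riding astride the flat beam bar (12 mm wide; the bar's top is 30 mm below this point). On this face stands a steel knob, 18 mm in diameter, 28 mm high. Push it by an end face above the bar, or by the knob.
- spring: Dark upright coil spring, 66 mm in diameter, 102 mm high, between the two cradles; origin under its centre. Leave it.
- rubber_rings: Pile of black rubber rings, 86 mm in diameter, 66 mm high, to the right of the scale; origin under its centre. Leave it.
- bearing_box: Open plywood box with ball bearings, 150 x 200 mm, 70 mm high, to the left of the scale; origin under its centre. Leave it.
There are look-alikes about, which are no part of the job. What is shaped like the part that bears roller_mid but white or yellow is not meant.

How it is judged:
On the way, in this order (a step that is already met when the one before it is completed fails the run):
1. the thick roller lies in the pan's saddles, let go, and the beam has sunk pan-down (distance between roller_mid and pan_seat below 0.025 m and z of roller_mid in the frame of pan_seat between -0.005 and 0.005 m and contact force between roller and the arm below 0.05 N and contact force between roller and the fingers below 0.05 N and value of joint beam below -0.05 rad), for 0.3 s.
2. the beam floats level with the roller on it and the robot clear (distance between roller_mid and pan_seat below 0.025 m and value of joint beam between -0.03 and 0.03 rad and contact force between each of scale, roller and the fingers below 0.05 N), for 0.5 s.
At the end, for the whole second after the job is handed in: The thick roller lies at rest in both saddles of the pan, its centre within 25 mm of the pan seat (5 mm in height) and its axis along the saddles within 0.12 rad; the beam floats still and level within 0.03 rad (distance between roller_mid and pan_seat below 0.025 m and z of roller_mid in the frame of pan_seat between -0.005 and 0.005 m and angle between the x axis of roller_mid and the x axis of pan_seat, either way round below 0.12 rad and value of joint beam between -0.03 and 0.03 rad and velocity of joint beam between -0.03 and 0.03 rad/s and linear speed of roller below 0.02 m/s); the robot touches nothing.
It fails at once if the roller is dropped (falls free of the fingers faster than 0.6 m/s) (linear speed of roller above 0.6 m/s and contact force between roller and the fingers below 0.05 N).
It fails at once if the slim roller is moved by more than 30 mm (distance of slim_roller_mid from where it was at the start of the episode above 0.03 m).
It fails at once if the spring is moved by more than 30 mm (distance of spring from where it was at the start of the episode above 0.03 m).
It fails at once if the rubber rings are moved by more than 30 mm (distance of rubber_rings from where it was at the start of the episode above 0.03 m).
It fails at once if the bearing box is moved by more than 30 mm (distance of bearing_box from where it was at the start of the episode above 0.03 m).
It also fails if it takes over 72 s, if anything falls off the work surface, if the arm or the gripper's body presses on something with over 40 N, if the wrist force passes 120 N, or if a joint passes its speed limit or range.

ROBOT

A 7-joint arm with a two-finger parallel gripper is mounted at the origin on the work surface. World frame = base frame: x ahead of the robot, y to its left, z up, the work surface at z = 0. Lengths are in m, angles in rad, forces in N, time in s.
With the tool pointing down it reaches from about 0.425 to 0.875 m from the base axis. Payload 9.9 kg.
Tool frame: the origin (TCP) lies on the centre line of the jaws, within the pads' length; the fingertips stand 11 mm ahead of it and the grasp point (between the pads) lies 8 mm behind it (manip.tcp_to_tips is the distance from the TCP to the fingertips, in m); z points along the fingers, x is the direction in which the jaws open and shut, and the axes are right-handed (so a half turn about z gives the same grasp; the last joint's range is limited). The gripper opens to 85 mm and grips with 20 to 120 N. Pads are 22 mm wide; open, the fingers measure 114 mm over their backs; the gripper's body (76 mm by 85 mm) begins 54 mm behind the grasp point. The pads swing forward as they close: fully open they stand 13 mm farther back than shut.
Start: joints at [-0.084, 0.576, 0.025, 1.437, -0.015, 1.129, -0.057], TCP at [0.675, 0, 0.242] pointing down, gripper open.
Joint ranges: [-2.76, 2.76], [-0.34, 2.15], [-1.52, 1.57], [0.19, 2.46], [-1.09, 4.23], [0.17, 1.99], [-2.82, 2.82]. Speed limits (rad/s): [2.22, 2.22, 3.01, 3.01, 3.14, 3.14, 3.14].

INTERFACE

Orientations are given as a rotation vector (axis times angle).
In Python, from cell import manip, cams gives the robot as it stands.
- The arm moves only by the tool send_rows, never from a script. Its argument "plan" is a list that holds one entry, the list of rows, each a list of 6 numbers: the shift along the tool's x, y, z in mm, then the turn, a rotation vector about the tool's x, y, z in degrees. In form: [[[dx, dy, dz, rx, ry, rz], ...]]. A call has 1 to 10 rows; each row is the pose to reach, as a shift and turn from the pose measured when the call began, along the tool's axes at that moment; what a row does not reach only later rows make up. A row lasts 1/12 s, in which the tool goes at most 41.7 mm and 7.16 degrees, less where a joint would pass 70% of its speed; a pose out of reach is approached as far as the arm can. A call with a gripper value outside its range is refused whole. "fingers" is the finger opening in mm, from 0 to 85.4, set as the call begins (left out, the last holds). The fingers move at their own pace and stop on an object; "force" is the grip in N (left out, the last holds). Time passes only in rows, so rows that repeat a pose let the fingers close. It gives the time, the measured TCP pose, the force and the opening at its end, in the units of the state.
- manip.sense(): the state, without advancing time (a new reading comes with each control period).
- cams.capture(name): name is "scene" or "side" or "wrist"; returns (picture, depth): 400x640x3 uint8, red, green, blue; 400x640 float32, m along the optical axis (not along the pixel's ray), 0 where there is no reading.
- cams.camera_params(name): a dict with "intrinsics" (3x3 intrinsics, pixels), "rvec" (rotation vector, rad) and "tvec" (3), from world to camera coordinates, as OpenCV has them. Camera axes: x right, y down, z forward; pixel columns grow to the right and rows downward; lengths in m; the calibration is good to about 2 mm. A picture is of the moment at which its call begins: read the wrist's pose just before it. camera_params takes no time and is no camera call; for the wrist camera it gives the pose at the moment of the call.
- manip.close_job(): hands the job in, once; it reports no verdict.
The state is a dict: "t": time; "joint_positions": joint angles; "joint_velocities": joint speeds; "effort": joint torques, N m; "tcp_pos": TCP position; "tcp_rot": TCP orientation; "force": force on the tool from outside, world axes, zero at the start; "ft_torque": the same for the moment, N m; "opening": finger opening in m.
Only numpy, scipy, OpenCV 4.12 (cv2) and the standard library are available. Lean on these libraries where they do the work, as an engineer would, in place of code of your own. Each camera call takes 0.05 s, during which the arm holds its last target. There are 200 camera calls.

## Working session

There is one attempt and no reset: what is moved stays moved. The work goes in short steps, Python scripts to look and compute and a tool call to move; the robot and the scene stay as the last step left them, time stands still between calls to the robot, and variables do not carry over. Pictures are saved under pics/ and viewed, about 8 in all and at most 12, crops included, and the job is handed in when it is done.

Besides the shell and the picture viewer there is one more tool, called by a JSON object that holds its "op" and its "data", one argument or row to a line. send_rows: Moves the arm, as the interface text tells. Its arguments: {"type":"object","properties":{"plan":{"type":"array"},"fingers":{"type":"number"},"force":{"type":"number"}},"required":["plan"]}

```bash
mkdir -p pics; cat > h.py <<'E'
import numpy as np, cv2
from cell import manip, cams
def grab(n,f):
    p=cams.camera_params(n); im,d=cams.capture(n)
    np.savez(f'pics/{f}.npz',im=im,d=d,K=p['intrinsics'],r=p['rvec'],t=p['tvec'])
    cv2.imwrite(f'pics/{f}.png',im[:,:,::-1]); return im,d
def load(f):
    z=np.load(f'pics/{f}.npz'); return z['im'],z['d'],z['K'],cv2.Rodrigues(z['r'])[0],z['t'].reshape(3)
def pts(f):  # world point per pixel
    im,d,K,R,t=load(f); v,u=np.indices(d.shape)
    c=np.stack([(u-K[0,2])/K[0,0]*d,(v-K[1,2])/K[1,1]*d,d],-1)
    w=(c-t)@R; w[d==0]=np.nan; return w
def crop(f,u0,v0,u1,v1,s,o):
    im=cv2.imread(f'pics/{f}.png')[v0:v1,u0:u1]; cv2.imwrite(f'pics/{o}.png',cv2.resize(im,None,fx=s,fy=s,interpolation=cv2.INTER_CUBIC))
def tool(p):  # world point -> tool mm
    s=manip.sense(); R=cv2.Rodrigues(np.array(s['tcp_rot'],float))[0]
    return (R.T@(np.array(p)-s['tcp_pos'])*1000).round(1)
E
python3 - <<'E'
from h import *
grab('scene','s0');grab('side','d0');grab('wrist','w0')
a=cv2.imread('pics/s0.png');b=cv2.imread('pics/d0.png')
print(manip.sense())
for n in('scene','side','wrist'):
  p=cams.camera_params(n);R=cv2.Rodrigues(np.array(p['rvec']))[0];print(n,-R.T@np.array(p['tvec']).ravel(),R[2])
E
```

```text
{'t': 0.15, 'joint_positions': array([-0.08380408,  0.57634529,  0.02484162,  1.43767514, -0.01501807,
        1.12902085, -0.05649734]), 'joint_velocities': array([-0.00043684, -0.00205276,  0.00027988, -0.0020705 , -0.00018503,
       -0.00139159, -0.00287883]), 'effort': array([ 3.53695883e-03, -7.66262698e+01,  2.25340560e+00, -2.86181796e+01,
        1.58117601e-02,  9.86463390e-03, -3.06662548e-05]), 'tcp_pos': array([6.74681914e-01, 2.51507412e-05, 2.41650360e-01]), 'tcp_rot': array([ 3.14155180e+00,  6.02058467e-05, -1.98531362e-03]), 'force': array([-0.05579066,  0.20653444, -0.06108237]), 'ft_torque': array([ 0.01962129,  0.05472618, -0.006181  ]), 'opening': 0.08516594691498564}
scene [ 1.17432925 -0.42973812  0.88195895] [-0.60829735  0.41822557 -0.67458262]
side [-0.11410305  0.7741736   0.71456856] [ 0.52739302 -0.66422415 -0.52977626]
wrist [0.67616516 0.08264743 0.37304837] [-0.00205207 -0.31992711 -0.94743994]
```

View pics/s0.png

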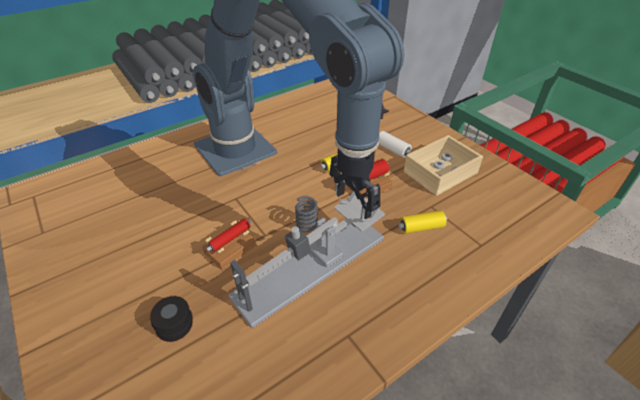

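View pics/d0.png

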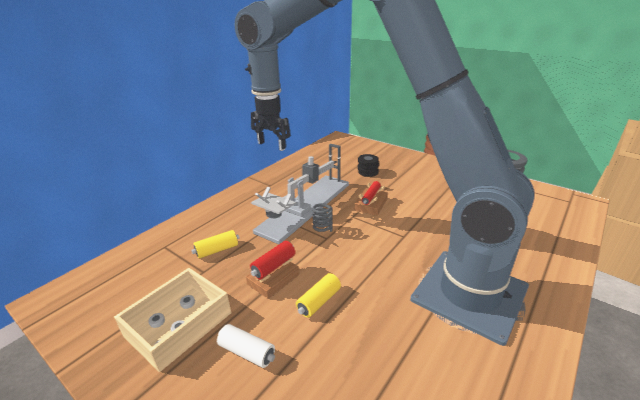

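Candidates in the side picture: red (273,260) in a cradle, red (371,193) in a cradle but slimmer, yellow (216,244) and (319,295), white (245,345). I choose the red one at (273,260). The scale shows the pan at (272,203), cheeks at (295,193), poise at (311,172) and guide at (335,162). Next, a close crop and measurements.

```bash
python3 - <<'E'
from h import *
crop('d0',225,130,405,300,4,'d0c'); cv2.imwrite('pics/d0c.png',cv2.resize(cv2.imread('pics/d0c.png'),(635,600)))
for f in('d0','s0','w0'):
  im,d,K,R,t=load(f); w=pts(f); h=cv2.cvtColor(im,cv2.COLOR_RGB2HSV)
  red=((h[...,0]<5)|(h[...,0]>174))&(h[...,1]>190)&(h[...,2]>60)&(w[...,2]>.03)&(w[...,2]<.12)&(w[...,0]>.2)&(w[...,0]<.9)&(abs(w[...,1])<.5)
  n,l,st,c=cv2.connectedComponentsWithStats(red.astype(np.uint8))
  for i in range(1,n):
    if st[i,4]<80: continue
    p=w[l==i]; xy=p[:,:2]; m=xy.mean(0); e,V=np.linalg.eigh(np.cov((xy-m).T)); a=V[:,1]; s=(xy-m)@a; lo,hi=np.percentile(s,[1,99])
    cen=m+a*(lo+hi)/2; top=p[p[:,2]>np.percentile(p[:,2],90)]
    # known-axis cylinder fit of radius
    b=np.array([-a[1],a[0]]); q=np.c_[(xy-m)@b,p[:,2]]; A=np.c_[2*q,np.ones(len(q))]; x=np.linalg.lstsq(A,(q**2).sum(1),rcond=None)[0]
    print(f,c[i].round(),st[i,4],'cen',cen.round(4),'ang',np.degrees(np.arctan2(a[1],a[0])).round(1),'len',(hi-lo).round(3),'ztop',np.percentile(p[:,2],98).round(4),'axis xy',(m+b*x[0]+a*(lo+hi)/2).round(4),'z',x[1].round(4),'r',np.sqrt(x[2]+x[0]**2+x[1]**2).round(4))
E
```

```text
s0 [379. 169.] 224 cen [0.4647 0.279 ] ang 94.8 len 0.07 ztop 0.0973 axis xy [0.4551 0.2782] z 0.0772 r 0.0171
s0 [229. 234.] 450 cen [ 0.4305 -0.2129] ang 101.5 len 0.114 ztop 0.0759 axis xy [ 0.4253 -0.214 ] z 0.0614 r 0.0121
w0 [104. 319.] 660 cen [ 0.426  -0.1734] ang 121.1 len 0.048 ztop 0.0714 axis xy [ 0.4226 -0.1754] z 0.0604 r 0.0098
```

View pics/d0c.png

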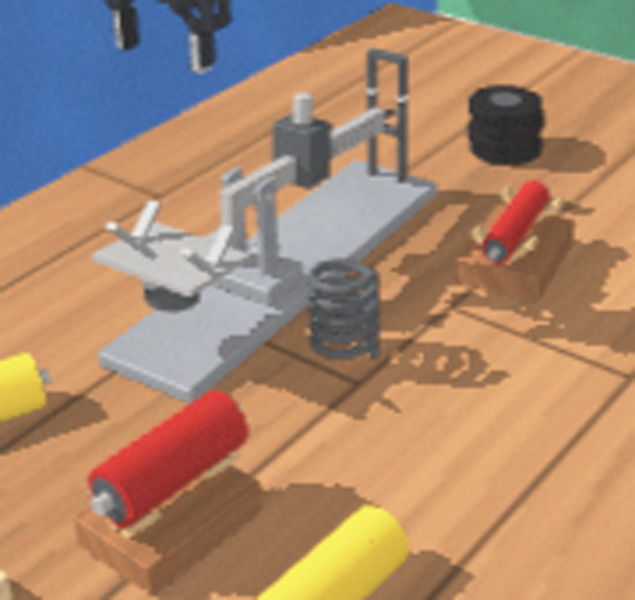

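View pics/w0.png

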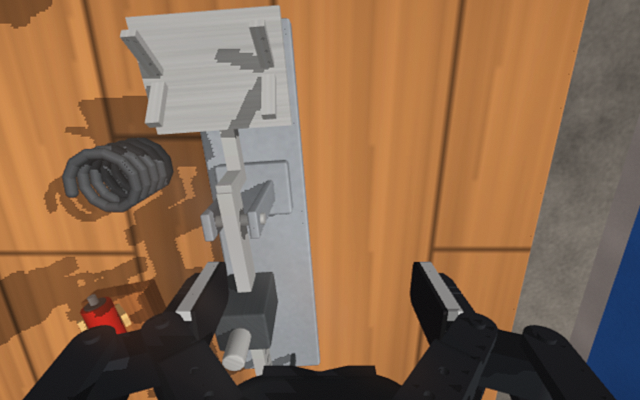

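The crop shows the thick red roller on its block at crop (165,460) with axis running up-right, and the slim one at (517,220). The wrist picture shows the pan saddles at (138,55), (155,100), (262,45) and (268,97), the bar from (230,150) to (240,285), the poise (252,305) with its knob, and the pivot cheeks at (210,222) and (262,207). The side filter found nothing, so I'll fix that and measure the scale.

```bash
python3 - <<'E'
from h import *
im,d,K,R,t=load('d0'); w=pts('d0'); h=cv2.cvtColor(im,cv2.COLOR_RGB2HSV)
print(im[260,273],h[260,273],d[260,273],w[260,273])
red=((h[...,0]<6)|(h[...,0]>172))&(h[...,1]>170)
n,l,st,c=cv2.connectedComponentsWithStats(red.astype(np.uint8))
def prj(P): return cv2.projectPoints(np.array(P,float).reshape(-1,3),R,t,K,None)[0].reshape(-1,2)
for i in range(1,n):
  if st[i,4]<150: continue
  print(c[i].round(),st[i,4]); p=w[l==i]; p=p[~np.isnan(p[:,0])]
  if len(p)<50: print('nodepth');continue
  xy=p[:,:2];m=xy.mean(0);e,V=np.linalg.eigh(np.cov((xy-m).T));a=V[:,1];s=(xy-m)@a
  print(len(p),m,np.degrees(np.arctan2(a[1],a[0])),np.percentile(s,[1,99]),np.percentile(p[:,2],[2,98]))
  if 250<c[i][0]<300:
    from scipy.optimize import least_squares
    f=lambda q: np.abs(np.hypot((p[:,0]-q[0])*-np.sin(q[1])+(p[:,1]-.28)*np.cos(q[1]), p[:,2]-q[2]))-.025
    r=least_squares(f,[.46,1.65,.068],loss='soft_l1',f_scale=.002); q=r.x
    a=np.array([np.cos(q[1]),np.sin(q[1])]); s=(xy-[q[0],.28])@a; lo,hi=np.percentile(s,[.5,99.5])
    print('fit',q,np.degrees(q[1]),'cen',np.array([q[0],.28])+a*(lo+hi)/2,hi-lo,'rms',r.fun.std())
W=pts('w0')
for nm,(u,v) in dict(pan1=(185,40),pan2=(185,110),panTL=(132,22),panTR=(275,14),panBL=(160,128),panBR=(284,122),sadA1=(127,33),sadA2=(152,120),sadB1=(257,28),sadB2=(269,112),bar1=(229,150),bar2=(241,284),cheekL=(208,222),cheekR=(262,207),poiseA=(232,279),poiseB=(272,279),poiseC=(255,310),knob=(238,358),base1=(287,25),base2=(316,355)).items():
  q=W[v-1:v+2,u-1:u+2].reshape(-1,3); print(nm,np.nanmedian(q,0).round(4))
E
```

```text
[162  51  49] [  1 178 162] 0.9513001 [0.42946727 0.27586896 0.08479531]
[372. 190.] 150
150 [ 0.41817764 -0.20780386] 102.43162488718956 [-0.06171667  0.05497916] [0.05924877 0.07128765]
[274. 258.] 716
715 [0.43500415 0.26557202] 85.89424875290003 [-0.06194245  0.0550287 ] [0.06173579 0.09301095]
fit [0.44904949 1.50379005 0.06676858] 86.16082334228933 cen [0.44776987 0.26093158] 0.1183556646609411 rms 0.001408491993101559
pan1 [0.5777 0.118  0.114 ]
pan2 [0.5692 0.0683 0.1091]
panTL [0.5418 0.1296 0.1155]
panTR [0.6444 0.1345 0.1155]
panBL [0.5465 0.054  0.1077]
panBR [0.6474 0.0588 0.1078]
sadA1 [0.551  0.1182 0.1417]
sadA2 [0.5557 0.0627 0.1363]
sadB1 [0.6359 0.1209 0.1425]
sadB2 [0.6399 0.0684 0.1362]
bar1 [0.5986 0.0348 0.0995]
bar2 [ 0.6058 -0.0807  0.126 ]
cheekL [ 0.5867 -0.0172  0.1347]
cheekR [ 0.6253 -0.0142  0.1078]
poiseA [ 0.5917 -0.0887  0.1054]
poiseB [ 0.6304 -0.0883  0.106 ]
poiseC [ 0.6223 -0.091   0.1484]
knob [ 0.6142 -0.1097  0.1808]
base1 [0.6438 0.1443 0.0175]
base2 [ 0.6711 -0.2673  0.0176]
```

The thick roller centre is about (0.448,0.261), axis 86°, z fit 67 mm (68 expected), radius and length agree. The pan seat is about (0.595,0.094), scale yaw about 3.6°, and the poise is at about 0.027 (within 0.012–0.045). Moving above the roller now.

{"op": "send_rows", "data": {
  "plan": [
    [[-227, -261, 20, 0, 0, 4], [-227, -261, 20, 0, 0, 4], [-227, -261, 20, 0, 0, 4], [-227, -261, 20, 0, 0, 4], [-227, -261, 20, 0, 0, 4], [-227, -261, 20, 0, 0, 4], [-227, -261, 20, 0, 0, 4], [-227, -261, 20, 0, 0, 4], [-227, -261, 20, 0, 0, 4], [-227, -261, 20, 0, 0, 4]]
  ],
  "fingers": 85,
  "force": 40
}}

```text
t: 0.98
tcp_pos: [0.4443, 0.2648, 0.2217]
tcp_rot: [-3.139, 0.099, 0.005]
force: [0.4, -0.4, -0.4]
opening: 0.0848
```

```bash
cat > cyl.py <<'E'
from h import *
from scipy.optimize import least_squares
def fit(f,zmin,x0,th0,z0):
    im,d,K,R,t=load(f); w=pts(f); h=cv2.cvtColor(im,cv2.COLOR_RGB2HSV)
    m=((h[...,0]<6)|(h[...,0]>172))&(h[...,1]>150)&(w[...,2]>zmin)&(np.hypot(w[...,0]-x0[0],w[...,1]-x0[1])<.1)
    p=w[m]; g=lambda q: np.hypot((p[:,0]-x0[0])*-np.sin(q[1])+(p[:,1]-x0[1])*np.cos(q[1])-q[0], p[:,2]-q[2])-.025
    r=least_squares(g,[0,np.radians(th0),z0],loss='soft_l1',f_scale=.002); q=r.x
    a=np.array([np.cos(q[1]),np.sin(q[1])]); b=np.array([-a[1],a[0]]); s=(p[:,:2]-x0)@a; lo,hi=np.percentile(s,[.5,99.5])
    print(f,len(p),'cen',(np.array(x0)+b*q[0]+a*(lo+hi)/2).round(4),'z',q[2].round(4),'ang',np.degrees(q[1]).round(2),'len',(hi-lo).round(4),'rms',r.fun.std().round(4))
E
python3 - <<'E'
from cyl import *
grab('wrist','w1'); s=manip.sense(); print(s['t'],s['tcp_pos'],s['tcp_rot'],s['force'])
fit('w1',.06,[.448,.261],86,.068)
E
```

```text
1.0333 [0.44627557 0.26256613 0.22184085] [-3.13985737e+00  1.03182371e-01  2.86959998e-03] [ 0.47584497  0.07037419 -0.41970626]
w1 6896 cen [0.4473 0.2586] z 0.0674 ang 86.45 len 0.1181 rms 0.0007
```

View pics/w1.png

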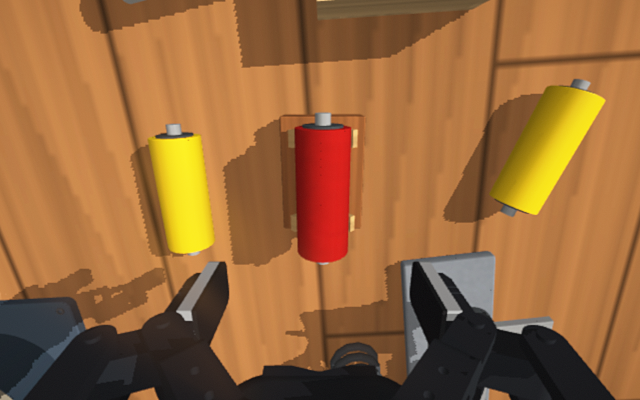

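The wrist picture shows the red roller at (323,193) in its cradle, pale saddles at (352,140) and (350,222), and free space on both sides. The fit agrees with the first, so I descend.

{"op": "send_rows", "data": {
  "plan": [
    [[1, 4, 40, 0, 0, 0], [1, 4, 80, 0, 0, 0], [1, 4, 115, 0, 0, 0], [1, 4, 140, 0, 0, 0], [1, 4, 155, 0, 0, 0], [1, 4, 162, 0, 0, 0], [1, 4, 162, 0, 0, 0], [1, 4, 162, 0, 0, 0]]
  ]
}}

```text
t: 1.7
tcp_pos: [0.4476, 0.2579, 0.0602]
tcp_rot: [3.14, -0.105, -0.002]
force: [-0.1, 0.4, -0.7]
opening: 0.0849
```

{"op": "send_rows", "data": {
  "plan": [
    [[0, 0, 0, 0, 0, 0], [0, 0, 0, 0, 0, 0], [0, 0, 0, 0, 0, 0], [0, 0, 0, 0, 0, 0], [0, 0, 0, 0, 0, 0], [0, 0, 0, 0, 0, 0], [0, 0, 0, 0, 0, 0], [0, 0, 0, 0, 0, 0]]
  ],
  "fingers": 35,
  "force": 40
}}

```text
t: 2.37
tcp_pos: [0.4467, 0.258, 0.0612]
tcp_rot: [3.14, -0.104, -0.003]
force: [-5.8, -1.4, 9.4]
opening: 0.0491
```

{"op": "send_rows", "data": {
  "plan": [
    [[0, 0, -5, 0, 0, 0], [0, 0, -15, 0, 0, 0], [0, 0, -35, 0, 0, 0], [0, 0, -65, 0, 0, 0], [0, 0, -95, 0, 0, 0], [0, 0, -125, 0, 0, 0], [0, 0, -150, 0, 0, 0], [0, 0, -170, 0, 0, 0], [0, 0, -180, 0, 0, 0], [0, 0, -180, 0, 0, 0]]
  ],
  "force": 60
}}

```text
t: 3.2
tcp_pos: [0.448, 0.2584, 0.2445]
tcp_rot: [-3.137, 0.104, -0.003]
force: [-0.3, 0.1, -3.8]
opening: 0.0482
```

```bash
python3 - <<'E'
from cyl import *
grab('wrist','w2'); s=manip.sense(); print(s['t'],s['tcp_pos'],s['tcp_rot'],s['force'],s['opening'])
fit('w2',.2,[.447,.258],86,.248)
X=np.array([.998,.063])
print(tool([.5953,.0955,.24]))
E
```

```text
3.25 [0.44741231 0.25808132 0.24275506] [-3.13832356e+00  1.04288856e-01 -4.58560749e-04] [-0.40232956 -0.89214815 -3.69461178] 0.04836188918498967
w2 23896 cen [0.4499 0.2732] z 0.2503 ang 86.4 len 0.0897 rms 0.001
[158.4 152.4   2.6]
```

{"op": "send_rows", "data": {
  "plan": [
    [[15, 14, 0, 0, 0, 7], [32, 30, 0, 0, 0, 14], [50, 48, 0, 0, 0, 21], [68, 65, 0, 0, 0, 28], [86, 82, 0, 0, 0, 35], [104, 100, 0, 0, 0, 42], [120, 115, 0, 0, 0, 49], [135, 130, 0, 0, 0, 56], [148, 142, 0, 0, 0, 63], [158, 152, 0, 0, 0, 70]]
  ]
}}

```text
t: 4.08
tcp_pos: [0.5952, 0.0942, 0.2412]
tcp_rot: [2.505, -1.895, -0.002]
force: [0.2, 0.4, -5.4]
opening: 0.0484
```

{"op": "send_rows", "data": {
  "plan": [
    [[0, 0, 0, 0, 0, 6], [0, 0, 0, 0, 0, 11], [0, 0, 0, 0, 0, 13], [0, 0, 0, 0, 0, 13], [0, 0, 0, 0, 0, 13]]
  ]
}}

```text
t: 4.5
tcp_pos: [0.5946, 0.0943, 0.2402]
tcp_rot: [2.274, -2.163, -0.003]
force: [0.4, -0.1, -4.0]
opening: 0.0482
```

```bash
python3 - <<'E'
from cyl import *
grab('wrist','w3');grab('scene','s3'); s=manip.sense(); print(s['t'],s['tcp_pos'],s['tcp_rot'],s['force'],s['opening'])
R=cv2.Rodrigues(s['tcp_rot'])[0]; print(R.round(3)); print(np.degrees(np.arctan2(-R[0,1],R[1,1])))
fit('w3',.2,[.595,.095],3.5,.248)
print(tool([.5953,.0955,.132]))
crop('s3',270,140,450,320,3,'s3c'); a=cv2.imread('pics/s3c.png'); b=cv2.imread('pics/w3.png'); 
cv2.imwrite('pics/m3.png',cv2.resize(np.hstack([a[:400],b]),(800,270)))
E
```

```text
4.6 [0.59482354 0.09424166 0.24066483] [ 2.27505102 -2.16401377 -0.00281676] [-0.06356555  0.61985256 -2.5630141 ] 0.04854840502421228
[[ 0.05  -0.999 -0.002]
 [-0.999 -0.05  -0.   ]
 [-0.     0.002 -1.   ]]
92.86576480765518
w3 23909 cen [0.6106 0.0955] z 0.246 ang 3.1 len 0.0896 rms 0.001
[ -1.2  -0.8 108.7]
```

View pics/m3.png

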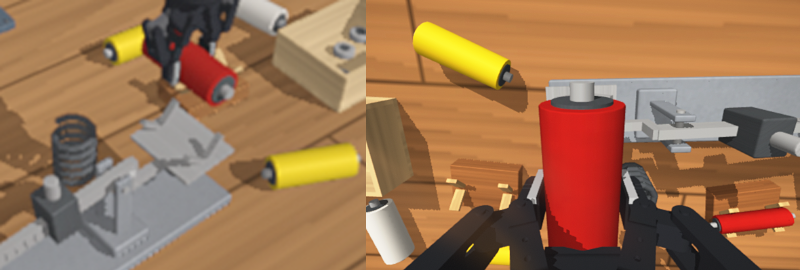

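The roller hangs level in the jaws, along the scale's x, above the empty cradle-free pan (w3 at (580,175) in the mosaic). Lowering it.

{"op": "send_rows", "data": {
  "plan": [
    [[-1, 0, 25, 0, 0, 0], [-1, 0, 50, 0, 0, 0], [-1, 0, 70, 0, 0, 0], [-1, 0, 80, 0, 0, 0], [-1, 0, 86, 0, 0, 0], [-1, 0, 92, 0, 0, 0], [-1, 0, 98, 0, 0, 0], [-1, 0, 98, 0, 0, 0]]
  ]
}}

```text
t: 5.27
tcp_pos: [0.5946, 0.0952, 0.1424]
tcp_rot: [2.275, -2.164, -0.003]
force: [0.2, -0.1, -4.5]
opening: 0.0484
```

{"op": "send_rows", "data": {
  "plan": [
    [[0, 0, 3, 0, 0, 0], [0, 0, 6, 0, 0, 0], [0, 0, 9, 0, 0, 0], [0, 0, 9, 0, 0, 0], [0, 0, 9, 0, 0, 0]]
  ]
}}

```text
t: 5.68
tcp_pos: [0.5947, 0.0951, 0.1335]
tcp_rot: [2.275, -2.164, -0.002]
force: [0.9, -1.4, -2.1]
opening: 0.0484
```

```bash
python3 - <<'E'
from cyl import *
s=manip.sense(); print(s['t'],s['tcp_pos'],s['tcp_rot'],s['force'],s['opening'])
grab('scene','s4');grab('side','d4');grab('wrist','w4')
fit('s4',.11,[.595,.095],3.5,.14);fit('d4',.11,[.595,.095],3.5,.14);fit('w4',.11,[.595,.095],3.5,.14)
crop('s4',270,140,430,300,3,'s4c');crop('d4',220,140,380,300,3,'d4c')
cv2.imwrite('pics/m4.png',cv2.resize(np.hstack([cv2.imread('pics/s4c.png'),cv2.imread('pics/d4c.png')]),(800,400)))
E
```

```text
5.6833 [0.59471358 0.09512529 0.13350419] [ 2.27528192 -2.16406823 -0.0023753 ] [ 0.94024349 -1.40463368 -2.13095512] 0.04842921732781732
s4 404 cen [0.5954 0.0977] z 0.1418 ang 3.34 len 0.1191 rms 0.0035
d4 324 cen [0.5935 0.0961] z 0.139 ang 2.92 len 0.1202 rms 0.0032
w4 23927 cen [0.6108 0.0963] z 0.1393 ang 3.11 len 0.0894 rms 0.001
```

View pics/m4.png

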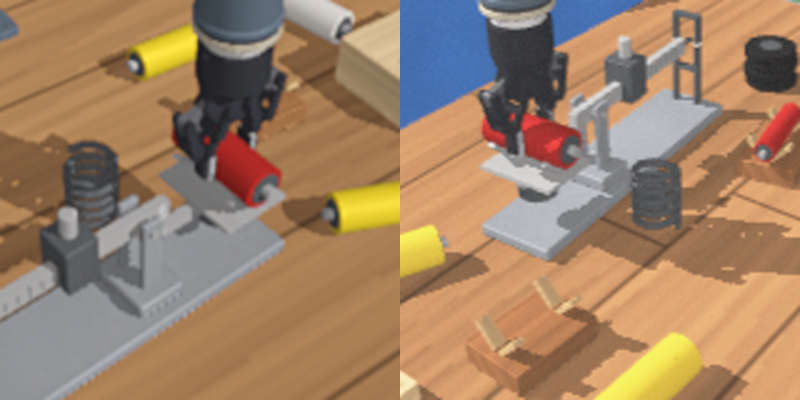

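The roller is over the pan (s4 crop (235,165)), centred within about 2 mm, and the scale carries part of its weight. Ride down a little more, then let go.

{"op": "send_rows", "data": {
  "plan": [
    [[0, 0, 2, 0, 0, 0], [0, 0, 4, 0, 0, 0], [0, 0, 6, 0, 0, 0], [0, 0, 8, 0, 0, 0], [0, 0, 8, 0, 0, 0]]
  ]
}}

```text
t: 6.25
tcp_pos: [0.5946, 0.095, 0.1251]
tcp_rot: [2.275, -2.164, -0.002]
force: [1.5, -1.3, -2.6]
opening: 0.0485
```

{"op": "send_rows", "data": {
  "plan": [
    [[0, 0, 0, 0, 0, 0], [0, 0, 0, 0, 0, 0], [0, 0, 0, 0, 0, 0], [0, 0, 0, 0, 0, 0], [0, 0, 0, 0, 0, 0], [0, 0, 0, 0, 0, 0], [0, 0, 0, 0, 0, 0], [0, 0, 0, 0, 0, 0]]
  ],
  "fingers": 85
}}

```text
t: 6.92
tcp_pos: [0.5946, 0.095, 0.1252]
tcp_rot: [2.275, -2.164, -0.002]
force: [-0.8, -0.5, 0.4]
opening: 0.0846
```

{"op": "send_rows", "data": {
  "plan": [
    [[0, 0, 0, 0, 0, 0], [0, 0, -10, 0, 0, 0], [0, 0, -30, 0, 0, 0], [0, 0, -60, 0, 0, 0], [0, 0, -95, 0, 0, 0], [0, 0, -130, 0, 0, 0], [0, 0, -150, 0, 0, 0], [0, 0, -150, 0, 0, 0]]
  ]
}}

```text
t: 7.58
tcp_pos: [0.5971, 0.0947, 0.281]
tcp_rot: [-2.272, 2.162, -0.005]
force: [-0.4, -0.1, -0.7]
opening: 0.085
```

```bash
cat > beam.py <<'E'
from cyl import *
def look(tag,names=('scene','side')):
  for n in names:
    grab(n,n+tag); f=n+tag
    try: fit(f,.1,[.595,.095],3.5,.13)
    except Exception as e: print(e)
    w=pts(f); Y=np.array([-.063,.998]); X=np.array([.998,.063]); q=w[...,:2]-np.array([.6025,-.021])
    x=q@X; y=q@Y; z=w[...,2]
    # bar top outboard and inboard, poise top, knob
    for nm,m in dict(bar=(abs(x)<.009)&(y<-.17)&(y>-.235)&(z>.10)&(z<.16),barmid=(abs(x)<.009)&(y<-.02)&(y>-.045)&(z>.1)&(z<.16)).items():
      if m.sum()>5: print(f,nm,m.sum(),'y',y[m].mean().round(4),'z med',np.median(z[m]).round(4),'p90',np.percentile(z[m],90).round(4))
    m=(abs(x)<.03)&(y<-.04)&(y>-.24)&(z>.15)&(z<.20); yy=y[m];
    k=m&(z>.165)&(abs(x)<.016)&(y>-.235)
    if k.sum()>5: print(f,'knob',k.sum(),'x',x[k].mean().round(4),'y',np.percentile(y[k],[5,50,95]).round(4),'zmax',np.percentile(z[k],95).round(4))
E
python3 - <<'E'
from beam import *
s=manip.sense(); print(s['t'],s['tcp_pos'],s['force'],s['opening'])
look('5')
crop('scene5',220,140,410,330,3,'a');crop('side5',230,120,380,270,3,'b')
cv2.imwrite('pics/m5.png',np.hstack([cv2.resize(cv2.imread(f'pics/{i}.png'),(400,400)) for i in 'ab']))
E
```

```text
7.5833 [0.59709361 0.0947473  0.28103548] [-0.43884887 -0.10613813 -0.66784981] 0.08498456433943816
scene5 724 cen [0.5949 0.0967] z 0.1277 ang 3.99 len 0.119 rms 0.0015
scene5 bar 295 y -0.2032 z med 0.1497 p90 0.1564
scene5 barmid 87 y -0.0328 z med 0.1349 p90 0.1387
scene5 knob 187 x 0.003 y [-0.1015 -0.0875 -0.0652] zmax 0.1973
side5 510 cen [0.5938 0.0949] z 0.1244 ang 3.9 len 0.1198 rms 0.0016
side5 bar 80 y -0.2008 z med 0.1447 p90 0.1535
side5 barmid 35 y -0.0344 z med 0.1327 p90 0.1361
side5 knob 85 x -0.0021 y [-0.0924 -0.0753 -0.0635] zmax 0.1973
```

View pics/m5.png

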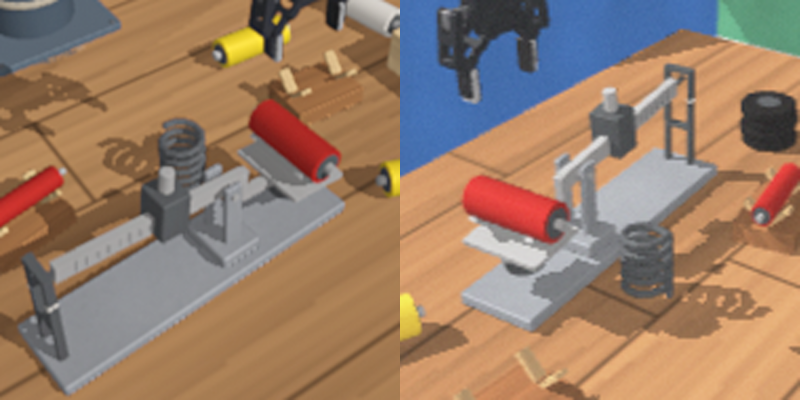

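The roller rests in both saddles, z about 0.126 (0.1255 expected at the pan-down stop), centre within 2 mm, and the gripper is clear. Next I straddle the knob with half-open fingers: hover and measure.

{"op": "send_rows", "data": {
  "plan": [
    [[40, 0, 10, 0, 0, 0], [80, 0, 20, 0, 0, 0], [120, 0, 31, 0, 0, 0], [160, 0, 31, 0, 0, 0], [190, 0, 31, 0, 0, 0], [199, -1, 31, 0, 0, 0], [199, -1, 31, 0, 0, 0], [199, -1, 31, 0, 0, 0]]
  ],
  "fingers": 34
}}

```text
t: 8.35
tcp_pos: [0.6057, -0.1034, 0.2444]
tcp_rot: [2.275, -2.166, -0.004]
force: [0.5, 1.3, 0.6]
opening: 0.0341
```

```bash
python3 - <<'E'
from beam import *
grab('wrist','w6'); s=manip.sense(); print(s['t'],s['tcp_pos'],s['tcp_rot'],s['force'],s['opening'])
w=pts('w6'); q=w[...,:2]-np.array([.6025,-.021]); x=q@[.998,.063]; y=q@[-.063,.998]; z=w[...,2]
m=(abs(x)<.035)&(y>-.14)&(y<-.03)&(z>.155)&(z<.182); k=(abs(x)<.02)&(y>-.12)&(y<-.05)&(z>.186)&(z<.205)
for n,mm in(('top',m),('knobtop',k)):
  print(n,mm.sum(), *[np.percentile(a[mm],[3,50,97]).round(4) for a in(x,y,z)])
p=w[k]; print('knob world',((p.min(0)+p.max(0))/2).round(4)); c=(np.percentile(p,3,0)+np.percentile(p,97,0))/2; print(tool([c[0],c[1],.190]))
E
```

```text
8.4 [ 0.60588884 -0.10220141  0.24449159] [ 2.27721073 -2.16401155 -0.00378421] [0.03542186 0.22746987 0.30202629] 0.03393834582844899
top 2964 [-0.019  0.01   0.024] [-0.102  -0.0865 -0.0644] [0.1595 0.1702 0.1754]
knobtop 774 [-0.0057  0.0035  0.0097] [-0.0885 -0.0809 -0.0731] [0.1876 0.1978 0.1994]
knob world [ 0.6092 -0.1016  0.1933]
[-0.5 -3.9 54.5]
```

View pics/w6.png

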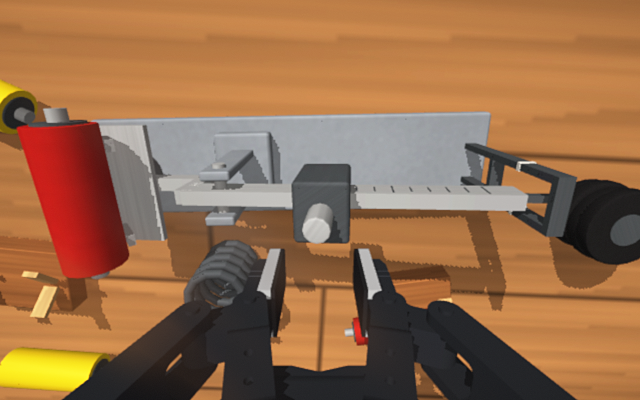

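The knob top (318,222) sits midway between the pads (275,290) and (368,290). Descend beside the knob.

{"op": "send_rows", "data": {
  "plan": [
    [[0, -3, 15, 0, 0, 0], [0, -3, 30, 0, 0, 0], [0, -3, 42, 0, 0, 0], [0, -3, 50, 0, 0, 0], [0, -3, 50, 0, 0, 0]]
  ]
}}

```text
t: 8.82
tcp_pos: [0.608, -0.0997, 0.1926]
tcp_rot: [2.279, -2.16, -0.009]
force: [-0.3, -0.1, 0.1]
opening: 0.034
```

{"op": "send_rows", "data": {
  "plan": [
    [[3, 0, 0, 0, 0, 0], [6, 0, 0, 0, 0, 0], [8, 0, 0, 0, 0, 0], [10, 0, 0, 0, 0, 0], [12, 0, 0, 0, 0, 0], [14, 0, 0, 0, 0, 0], [16, 0, 0, 0, 0, 0], [18, 0, 0, 0, 0, 0], [20, 0, 0, 0, 0, 0], [22, 0, 0, 0, 0, 0]]
  ]
}}

```text
t: 9.65
tcp_pos: [0.6092, -0.1219, 0.1925]
tcp_rot: [2.279, -2.16, -0.009]
force: [1.3, 1.2, 0.0]
opening: 0.0341
```

{"op": "send_rows", "data": {
  "plan": [
    [[0, 0, 0, 0, 0, 0], [-8, 0, 0, 0, 0, 0], [-8, 0, 0, 0, 0, 0], [-8, 0, 0, 0, 0, 0], [-8, 0, 0, 0, 0, 0], [-8, 0, 0, 0, 0, 0], [-8, 0, 0, 0, 0, 0], [-8, 0, 0, 0, 0, 0], [-8, 0, 0, 0, 0, 0], [-8, 0, 0, 0, 0, 0]]
  ]
}}

```text
t: 10.48
tcp_pos: [0.6088, -0.1139, 0.1925]
tcp_rot: [2.279, -2.16, -0.009]
force: [0.3, 0.3, -0.5]
opening: 0.0341
```

```bash
cat > st.py <<'E'
from beam import *
import sys
def st(f):
  grab('wrist',f); s=manip.sense(); print(round(s['t'],2),s['tcp_pos'].round(4),s['force'].round(1),s['opening'].round(4))
  w=pts(f); q=w[...,:2]-np.array([.6025,-.021]); x=q@[.998,.063]; y=q@[-.063,.998]; z=w[...,2]
  def bt(a,b):  # beam bar top plane heights
    m=(abs(x)<.005)&(y>a)&(y<b)&(z>.09)&(z<.165); return m
  m=bt(-.225,-.04); yy,zz=y[m],z[m]
  # poise excluded: keep points under 0.155 and consistent with a line
  A=np.c_[yy,np.ones(len(yy))]; 
  from scipy.optimize import least_squares
  r=least_squares(lambda p:A@p-zz,[0,.126],loss='cauchy',f_scale=.001); print('bar n',m.sum(),'tilt',-(-r.x[0]) if 0 else r.x[0].round(4),'z0',r.x[1].round(4))
  k=(abs(x)<.02)&(y>-.235)&(y<-.05)&(z>.178)&(z<.215)
  p=(abs(x)<.03)&(y>-.235)&(y<-.045)&(z>.150)&(z<.178)&((abs(x)>.012))
  for n,mm in(('top',p),('knob',k)):
    if mm.sum()>20: print(n,mm.sum(), *[np.percentile(a[mm],[3,50,97]).round(4) for a in(x,y,z)])
if len(sys.argv)>1: st(sys.argv[1])
E
python3 st.py w6b; python3 -c "
from beam import *
look('7')"
```

```text
scene7 724 cen [0.5946 0.0966] z 0.1277 ang 4.01 len 0.1195 rms 0.0016
scene7 bar 295 y -0.2032 z med 0.1498 p90 0.1562
scene7 barmid 88 y -0.0328 z med 0.135 p90 0.1392
scene7 knob 222 x 0.0053 y [-0.1154 -0.0958 -0.0723] zmax 0.1986
side7 504 cen [0.5931 0.0951] z 0.1243 ang 4.1 len 0.1185 rms 0.0014
side7 bar 79 y -0.2012 z med 0.145 p90 0.1529
side7 barmid 35 y -0.0337 z med 0.1315 p90 0.1358
side7 knob 119 x -0.0037 y [-0.1127 -0.0862 -0.0611] zmax 0.1989Traceback (most recent call last):
  File "st.py", line 17, in <module>
    if len(sys.argv)>1: st(sys.argv[1])
                        ~~^^^^^^^^^^^^^
  File "st.py", line 4, in st
    grab('wrist',f); s=manip.sense(); print(round(s['t'],2),s['tcp_pos'].round(4),s['force'].round(1),s['opening'].round(4))
                                                                                                      ^^^^^^^^^^^^^^^^^^
AttributeError: 'float' object has no attribute 'round'
```

{"op": "send_rows", "data": {
  "plan": [
    [[6, 0, 0, 0, 0, 0], [8, 0, 0, 0, 0, 0], [10, 0, 0, 0, 0, 0], [12, 0, 0, 0, 0, 0], [14, 0, 0, 0, 0, 0], [16, 0, 0, 0, 0, 0], [18, 0, 0, 0, 0, 0], [20, 0, 0, 0, 0, 0], [20, 0, 0, 0, 0, 0], [12, 0, 0, 0, 0, 0]]
  ]
}}

```text
t: 11.47
tcp_pos: [0.6093, -0.1282, 0.1928]
tcp_rot: [2.275, -2.163, -0.006]
force: [-0.3, -0.5, 0.1]
opening: 0.0341
```

{"op": "send_rows", "data": {
  "plan": [
    [[0, 0, 0, 0, 0, 0], [0, 0, 0, 0, 0, 0], [0, 0, 0, 0, 0, 0], [0, 0, 0, 0, 0, 0], [0, 0, 0, 0, 0, 0], [0, 0, 0, 0, 0, 0], [0, 0, 0, 0, 0, 0], [0, 0, 0, 0, 0, 0], [0, 0, 0, 0, 0, 0], [0, 0, 0, 0, 0, 0]]
  ]
}}

```text
t: 12.3
tcp_pos: [0.6092, -0.1282, 0.1927]
tcp_rot: [2.275, -2.163, -0.006]
force: [-0.5, -0.6, -0.2]
opening: 0.0341
```

```bash
sed -i "s/s\['opening'\].round(4)/round(s['opening'],4)/" st.py; python3 st.py w8; python3 -c "
from beam import *
look('8',['scene'])"
```

```text
12.35 [ 0.6093 -0.1282  0.1927] [-0.  -0.9  0.7] 0.0343
bar n 3149 tilt -0.0654 z0 0.1321
top 2798 [-0.0187  0.0199  0.0244] [-0.1258 -0.1088 -0.0893] [0.1524 0.1684 0.1706]
knob 4262 [-0.0064  0.008   0.0126] [-0.1359 -0.1064 -0.0785] [0.1822 0.1972 0.2137]
scene8 733 cen [0.5951 0.0964] z 0.1317 ang 4.11 len 0.1185 rms 0.0017
scene8 bar 297 y -0.2033 z med 0.1433 p90 0.1491
scene8 barmid 88 y -0.0327 z med 0.1322 p90 0.1373
scene8 knob 237 x 0.0053 y [-0.1291 -0.1092 -0.087 ] zmax 0.1993
```

Wrist bar slope −0.065 rad, and the scene camera agrees (about −0.067). About 11 mm more is needed. I'll push 10 and re-read.

{"op": "send_rows", "data": {
  "plan": [
    [[5, 0, 0, 0, 0, 0], [8, 0, 0, 0, 0, 0], [10, 0, 0, 0, 0, 0], [12, 0, 0, 0, 0, 0], [14, 0, 0, 0, 0, 0], [16, 0, 0, 0, 0, 0], [18, 0, 0, 0, 0, 0], [18, 0, 0, 0, 0, 0], [14, 0, 0, 0, 0, 0], [9, 0, 0, 0, 0, 0]]
  ]
}}

```text
t: 13.23
tcp_pos: [0.6097, -0.1376, 0.1929]
tcp_rot: [2.274, -2.164, -0.005]
force: [-0.0, 1.0, -0.4]
opening: 0.0336
```

{"op": "send_rows", "data": {
  "plan": [
    [[0, 0, 0, 0, 0, 0], [0, 0, 0, 0, 0, 0], [0, 0, 0, 0, 0, 0], [0, 0, 0, 0, 0, 0], [0, 0, 0, 0, 0, 0], [0, 0, 0, 0, 0, 0], [0, 0, 0, 0, 0, 0], [0, 0, 0, 0, 0, 0], [0, 0, 0, 0, 0, 0], [0, 0, 0, 0, 0, 0]]
  ]
}}

```text
t: 14.07
tcp_pos: [0.6097, -0.1376, 0.1929]
tcp_rot: [2.274, -2.164, -0.005]
force: [0.7, -0.2, -0.7]
opening: 0.0343
```

```bash
python3 st.py w9; python3 -c "
from beam import *
look('9',['scene'])"
```

```text
14.12 [ 0.6097 -0.1376  0.1929] [-0.6 -0.4  0.5] 0.0342
bar n 3517 tilt -0.0088 z0 0.132
top 2366 [-0.0186  0.019   0.0244] [-0.1375 -0.1191 -0.101 ] [0.1519 0.1626 0.164 ]
knob 3933 [-0.0067  0.0079  0.0125] [-0.1454 -0.1194 -0.0877] [0.1817 0.1955 0.2138]
scene9 739 cen [0.5951 0.0956] z 0.1383 ang 4.0 len 0.1184 rms 0.0017
scene9 bar 289 y -0.2031 z med 0.132 p90 0.1367
scene9 barmid 86 y -0.0327 z med 0.1308 p90 0.1361
scene9 knob 199 x 0.0041 y [-0.1384 -0.1208 -0.0958] zmax 0.1985
```

Tilt is about −0.009 rad on both cameras. I withdraw straight up and check.

{"op": "send_rows", "data": {
  "plan": [
    [[0, 0, -8, 0, 0, 0], [0, 0, -20, 0, 0, 0], [0, 0, -40, 0, 0, 0], [0, 0, -60, 0, 0, 0], [0, 0, -75, 0, 0, 0], [0, 0, -80, 0, 0, 0], [0, 0, -80, 0, 0, 0], [0, 0, -80, 0, 0, 0], [0, 0, -80, 0, 0, 0], [0, 0, -80, 0, 0, 0]]
  ]
}}

```text
t: 15.0
tcp_pos: [0.6096, -0.1374, 0.2718]
tcp_rot: [2.273, -2.163, -0.007]
force: [-0.2, -0.9, -0.3]
opening: 0.0342
```

{"op": "send_rows", "data": {
  "plan": [
    [[0, 0, 0, 0, 0, 0], [0, 0, 0, 0, 0, 0], [0, 0, 0, 0, 0, 0], [0, 0, 0, 0, 0, 0], [0, 0, 0, 0, 0, 0], [0, 0, 0, 0, 0, 0], [0, 0, 0, 0, 0, 0], [0, 0, 0, 0, 0, 0]]
  ]
}}

```text
t: 15.67
tcp_pos: [0.6096, -0.1374, 0.2718]
tcp_rot: [2.273, -2.163, -0.007]
force: [-0.4, 1.0, -0.4]
opening: 0.034
```

```bash
python3 st.py w10; python3 - <<'E'
from beam import *
look('10')
crop('scene10',220,140,410,330,3,'a');crop('side10',230,120,380,270,3,'b')
cv2.imwrite('pics/m10.png',np.hstack([cv2.resize(cv2.imread(f'pics/{i}.png'),(400,400)) for i in 'ab']))
E
```

```text
15.72 [ 0.6096 -0.1374  0.2718] [0.2 0.8 0.6] 0.0342
bar n 2018 tilt -0.0084 z0 0.1321
top 1280 [-0.0201  0.0171  0.0242] [-0.138  -0.1192 -0.1008] [0.153  0.1627 0.1641]
knob 562 [-0.0055  0.0035  0.0099] [-0.127  -0.1192 -0.1115] [0.1797 0.1907 0.192 ]
scene10 741 cen [0.595  0.0957] z 0.1381 ang 4.13 len 0.1188 rms 0.0016
scene10 bar 287 y -0.2032 z med 0.1327 p90 0.1371
scene10 barmid 86 y -0.0328 z med 0.1312 p90 0.1358
scene10 knob 164 x 0.0028 y [-0.1343 -0.1222 -0.1048] zmax 0.1938
side10 505 cen [0.5939 0.0941] z 0.1347 ang 4.11 len 0.1208 rms 0.0015
side10 bar 76 y -0.2009 z med 0.1258 p90 0.1337
side10 barmid 32 y -0.0344 z med 0.1297 p90 0.1323
side10 knob 41 x -0.0025 y [-0.1197 -0.1137 -0.1083] zmax 0.1906
```

View pics/m10.png

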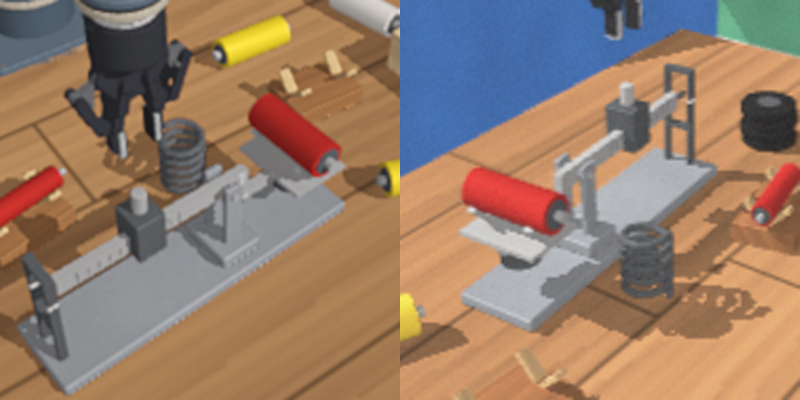

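The beam floats at about −0.009 rad (wrist slope −0.008, roller rise on both fixed cameras −0.010), unchanged after withdrawing. The arm is clear, so I hand in.

```bash
python3 -c "
from cell import manip
print(manip.close_job(), manip.sense()['t'])"
```

```text
the job is handed in; nothing more can be done
the job is handed in; nothing more can be done
```

The thick roller is in the pan's saddles and the beam is floating close to level; I handed the job in at about 15.9 s. No verdict was reported.

I laid the roller in the saddles and let the beam sink to its pan-down stop. Then I pushed the counterpoise out by its knob in three steps, each read with nothing pressing on it, and lifted the gripper away.

**Last checks, gripper clear:**
- **Beam tilt:** about −0.008 rad from the wrist camera's view of the bar, and about −0.010 rad from how far the roller rose in both fixed cameras. The limit is ±0.03. The tilt did not change after I withdrew.
- **Roller position:** its centre is within about 3 mm of the pan seat I worked out. Its axis reads 4.1°, against a scale yaw of about 3.6°.
- **Disagreement:** the scene and side cameras differ by about 3 mm on the roller's height (0.138 and 0.135 m). The expected value is about 0.136 m, so this is within calibration.
- **Other goods:** the slim roller and spring look untouched in both final pictures, and the rubber rings in the side one. The bearing box was outside the final crops. I did not measure any of them again.

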